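# Brake check on the mould cart

## Robot

A 6-joint arm with a two-finger parallel gripper is mounted at the origin on the work surface. World frame = base frame: x ahead of the robot, y to its left, z up, the work surface at z = 0. Lengths are in mm, angles in rad, forces in N, time in s.
With the tool pointing down it reaches from about 275 to 1000 mm from the base axis. Payload 8.4 kg.
Tool frame: the origin (TCP) lies at the very end of the fingers, on their centre line; the grasp point (between the pads) lies 19 mm behind it; x points along the fingers, y is the direction in which the jaws open and shut, and the axes are right-handed (so a half turn about x gives the same grasp; the last joint's range is limited). The gripper opens to 85 mm and grips with 20 to 120 N. Pads are 22 mm wide; open, the fingers measure 114 mm over their backs; the gripper's body (76 mm by 85 mm) begins 54 mm behind the grasp point. The pads swing forward as they close: fully open they stand 13 mm farther back than shut.
Start: joints at [1.295, 0.353, 1.633, -0, 1.155, -0.002], TCP at [168.993, 601.722, 231.281] pointing down, gripper open.
Joint ranges: [-2.63, 2.63], [-0.92, 2.1], [0.06, 2.66], [-1.3, 4.44], [0, 2.69], [-3.02, 3.02]. Speed limits (rad/s): [2.22, 2.22, 2.79, 3.14, 3.14, 3.14].

## Interface

Orientations are given as [roll, pitch, yaw] about the fixed x, y, z axes, in that order (R = Rz(yaw) Ry(pitch) Rx(roll)).
In Python, from rig import r, grab_frame, camera_params, sign_off gives the robot as it stands.
- The arm moves only by the tool drive_tool, never from a script. Its argument "rows" is one flat list of numbers, 7 for each row, row after row: the shift along the tool's x, y, z in mm, then the turn, a rotation vector about the tool's x, y, z in degrees, then the opening in per cent of the stroke, from 0 (shut) to 100 (fully open). In form: [x, y, z, rx, ry, rz, fingers, x, y, z, rx, ry, rz, fingers, ...]. A call has 1 to 10 rows; each row is the pose to reach, as a shift and turn from the pose measured when the call began, along the tool's axes at that moment; what a row does not reach only later rows make up. A row lasts 1/8 s, in which the tool goes at most 62.5 mm and 10.7 degrees, less where a joint would pass 70% of its speed; a pose out of reach is approached as far as the arm can. A call with a gripper value outside its range is refused whole. The fingers move at their own pace and stop on an object; "newtons" is the grip in N (left out, the last holds). Time passes only in rows, so rows that repeat a pose let the fingers close. It gives the time, the measured TCP pose, the force and the opening at its end, in the units of the state.
- r.sense(): the state, without advancing time (a new reading comes with each control period).
- grab_frame(name): name is "scene" or "top"; returns the picture (480x640x3 uint8, red, green, blue); there is no depth.
- camera_params(name): a dict with "vertical_fov" (degrees; the focal length in pixels is half the picture's height over the tangent of half this angle, whatever the lens; pixels are square), "cx", "cy" (the principal point, pixels), "k1" (the pictures are not rectified: a ray, as slopes to the right and down, at radius r is drawn at 1 + k1 r^2 times it, then the intrinsics apply), "pose" (4x4, takes a point from camera to world coordinates). Camera axes: x right, y down, z forward; pixel columns grow to the right and rows downward; lengths in mm; the calibration is good to about 2 mm. A picture is of the moment at which its call begins. camera_params takes no time and is no camera call.
- sign_off(): hands the job in, once; it reports no verdict.
The state is a dict: "clock": time; "qpos": joint angles; "qvel": joint speeds; "joint_efforts": joint torques, N m; "eef_pos": TCP position; "tcp_rot": TCP orientation; "contact_force": force on the tool from outside, world axes, zero at the start; "wrist_torque": the same for the moment, N m; "opening": opening from 0.0 (shut) to 1.0 (fully open).
Only numpy, scipy, OpenCV 4.12 (cv2) and the standard library are available. Lean on these libraries where they do the work, as an engineer would, in place of code of your own. Each camera call takes 0.05 s, during which the arm holds its last target.

## Task

Check the hand brake of the lift cart parked at the bench, using only the tips or backs of the fingers and pinching or gripping nothing: push the long lever in towards the push bar until it comes up against its stop, then let it spring right back out. Then push it in to its stop again and finish still holding it there, so that I can measure the gap left to the bar. Don't force it, keep off the bar and its grips, leave the short lowering lever alone as the lift is loaded, and don't disturb the pots on the bench.

Things in the scene. Friction and masses are not known exactly. Their poses are not given: they have to be found in the camera images.
- brake_lever (a joint): the long brake lever's swing, rad: 0 = sprung fully out, grows as it is pushed towards the push bar, 0.28 = against its stop, where 22 mm stay free between lever and grip (12 mm at the ball). It swings level about an upright pivot. At the face point about 2 N starts it and about 7 N brings it to the stop, then it is solid; it springs back by itself.
- brake_face (a point): point on the long brake lever's outer face (turned away from bar and robot), mid-height, 110 mm from the pivot; moves with the lever, 31 mm from out to stop. x axis straight out of the face (push along -x), y along the lever towards the pivot, z up. Level with the bar, ahead of the robot's right-hand grip; nothing above, free for 60 mm beyond the face and 70 mm below.
- brake_pivot (a point): upright pivot of the long brake lever, mid-height, 42 mm ahead of the bar's axis, on a clamp whose place along the bar varies; axes as brake_face. The lever is a plain aluminium blade, 8 mm thick, 16 mm tall, running from here out over the right-hand grip to a 19 mm ball at its end, 30 mm past the face point.
- cart: lift cart parked end-on at the bench's far edge; it cannot move. Origin: middle of its push bar's axis, 200 mm above the bench; x points away from the robot, y along the bar to the left. The bar is a level steel tube, 28 mm thick, 520 mm wide, with black 33 mm grips from 110 to 225 mm either side of the middle; its ends bend away from the robot and down.
- lowering_lever (a joint): the short lowering lever's swing, rad: 0 = out, grows as it is pressed towards the bar, to 0.35. Leave alone.
- lowering_paddle (a point): outer face of the black paddle, 34 x 30 mm, of the short lowering lever, ahead of the left-hand grip.
- vase: biscuit-fired vase with a narrow neck, 94 mm wide, 150 mm tall, standing loose on the bench; origin at its underside. Leave alone.
- bowl_wide: clay bowl, 140 mm wide, 58 mm tall, standing loose on the bench; origin at its underside. Leave alone.
- bowl_small: dark grey bowl, 104 mm wide, 50 mm tall, standing loose on the bench; origin at its underside. Leave alone.
- cup: biscuit-fired cup, 72 mm wide, 85 mm tall, standing loose on the bench; origin at its underside. Leave alone.
- mug: clay mug with a handle, 80 mm wide, 90 mm tall, standing loose on the bench; origin at its underside. Leave alone.
- mould: two-part plaster mould block, 100 x 110 x 100 mm, 1.4 kg, standing loose on the bench; origin at its underside. Leave alone.
- brush: wooden-handled brush lying flat on the bench. Leave alone.

How it is judged:
By the outcome, as a careful person would: the job done as asked, in the order asked, and still so for the second after the job is handed in, while the arm keeps its last pose, push and grip.
It also fails if it takes over 42 s, if anything falls off the work surface, if the arm or the gripper's body presses on something with over 40 N, if the wrist force passes 120 N, or if a joint passes its speed limit or range.

## Working session

There is one attempt and no reset: what is moved stays moved. The work goes in short steps, Python scripts to look and compute and a tool call to move; the robot and the scene stay as the last step left them, time stands still between calls to the robot, and variables do not carry over. Pictures are saved under pics/ and viewed, and the job is handed in when it is done.

Besides the shell and the picture viewer there is one more tool, called after "Emit:" by a JSON object that holds its "name" and its "arguments", one argument or row to a line. drive_tool: Moves the arm, as the interface text tells. Its arguments: {"type":"object","properties":{"rows":{"type":"array","items":{"type":"number"}},"newtons":{"type":"number"}},"required":["rows"]}

```bash
ls; mkdir -p pics
python3 - <<'E'
from rig import r, grab_frame, camera_params
import cv2
print(r.sense())
for n in ["scene","top"]:
    print(n,camera_params(n))
    cv2.imwrite(f"pics/{n}0.png",grab_frame(n)[:,:,::-1])
E
```

```text
pics
{'clock': 0.0, 'qpos': array([ 1.29460084e+00,  3.53660368e-01,  1.63416561e+00, -1.20505702e-06,
        1.15522441e+00, -2.38844568e-03]), 'qvel': array([-0.00028212, -0.00174518, -0.00130093, -0.00062909, -0.00151059,
        0.001075  ]), 'joint_efforts': array([ 1.75484147e-03, -6.05262995e+01, -3.42069590e+01,  1.82423187e-04,
        9.42392478e-03, -1.50120309e-05]), 'eef_pos': array([168.85507444, 601.23463931, 230.54060032]), 'tcp_rot': array([-1.57242896,  1.56933859, -1.84623551]), 'contact_force': array([-0.32044964, -0.34046098, -0.40985619]), 'wrist_torque': array([ 0.06159181,  0.00120609, -0.05391373]), 'opening': 1.000672141882639}
scene {'vertical_fov': 55.74903645149627, 'cx': 319.0203634122793, 'cy': 238.6146562936755, 'k1': 0.0075706511642584535, 'pose': array([[-2.78195996e-01,  6.43918624e-01, -7.12724206e-01,
         1.24828973e+03],
       [ 9.60462036e-01,  1.94936258e-01, -1.98777597e-01,
         2.07181907e+02],
       [ 1.09391926e-02, -7.39843673e-01, -6.72689879e-01,
         8.69994572e+02],
       [ 0.00000000e+00,  0.00000000e+00,  0.00000000e+00,
         1.00000000e+00]])}
top {'vertical_fov': 49.775430312215434, 'cx': 307.59732968058387, 'cy': 240.94805906506227, 'k1': -0.11290069051235632, 'pose': array([[ 1.69213156e-02, -9.90516240e-01,  1.36349727e-01,
         3.28059002e+02],
       [-9.99848042e-01, -1.61915310e-02,  6.45963798e-03,
         9.01027477e+00],
       [-4.19066550e-03, -1.36438313e-01, -9.90639705e-01,
         1.23054367e+03],
       [ 0.00000000e+00,  0.00000000e+00,  0.00000000e+00,
         1.00000000e+00]])}
```

View pics/scene0.png

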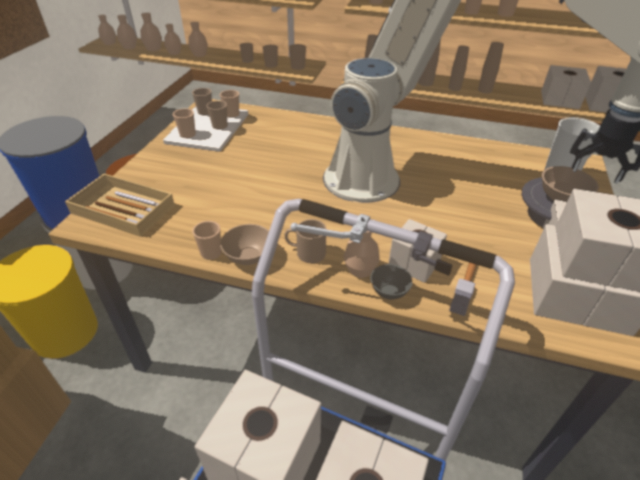

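View pics/top0.png

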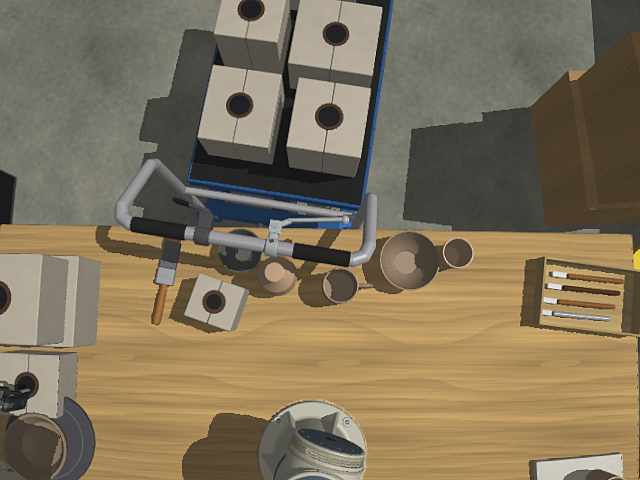

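The scene picture shows the bar with the clamp at about (360,230) and the blade running to a ball near (295,228). In the top picture the clamp is at (273,235) and the ball near (347,218). I'll zoom in.

Run:
```python
import cv2
a=cv2.imread("pics/scene0.png")[190:290,270:420];cv2.imwrite("pics/s_z.png",cv2.resize(a,None,fx=5,fy=5,interpolation=cv2.INTER_CUBIC))
a=cv2.imread("pics/top0.png")[180:290,250:400];cv2.imwrite("pics/t_z.png",cv2.resize(a,None,fx=5,fy=5,interpolation=cv2.INTER_CUBIC))
```

```text
(no output)
```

View pics/s_z.png

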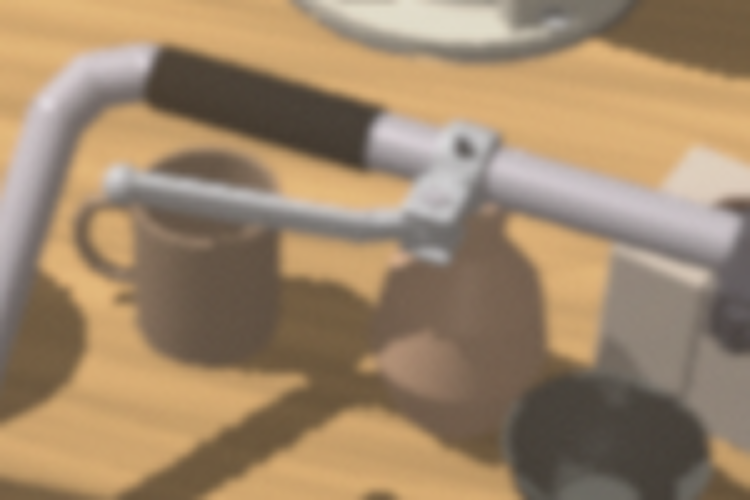

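View pics/t_z.png

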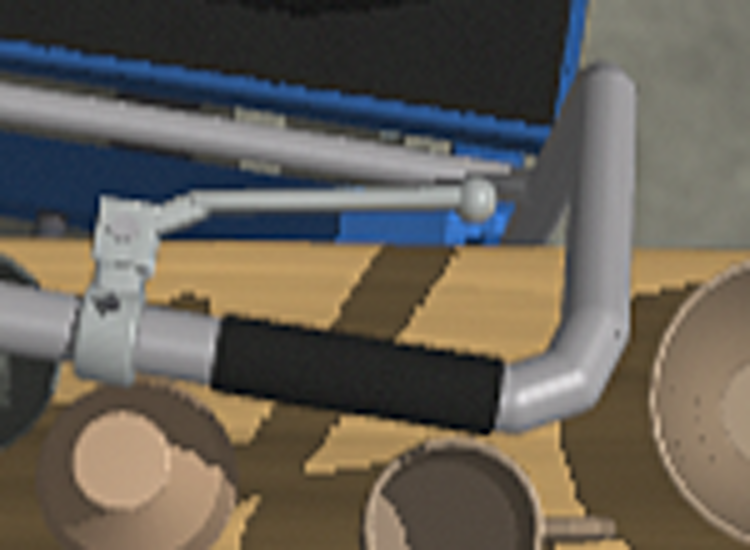

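```bash
cat > h.py <<'E'
import numpy as np, cv2
from rig import r, grab_frame, camera_params
from scipy.spatial.transform import Rotation as R
def K(n):
    c=camera_params(n); f=240/np.tan(np.radians(c["vertical_fov"]/2))
    return c,np.array([[f,0,c["cx"]],[0,f,c["cy"]],[0,0,1]]),np.array([c["k1"],0,0,0,0.])
def ray(n,uv):
    c,k,d=K(n); p=cv2.undistortPoints(np.array([[uv]],float),k,d)[0,0]
    T=c["pose"]; return T[:3,3],T[:3,:3]@np.array([p[0],p[1],1])
def atz(n,uv,z):
    o,d=ray(n,uv); return o+d*(z-o[2])/d[2]
def tri(a,b):
    o1,d1=ray("top",a);o2,d2=ray("scene",b);d1/=np.linalg.norm(d1);d2/=np.linalg.norm(d2)
    s=np.linalg.lstsq(np.c_[d1,-d2],o2-o1,rcond=None)[0]
    p,q=o1+s[0]*d1,o2+s[1]*d2
    return (p+q)/2,np.linalg.norm(p-q)
def proj(n,P):
    c,k,d=K(n); T=np.linalg.inv(c["pose"])
    return cv2.projectPoints(np.atleast_2d(P).astype(float),cv2.Rodrigues(T[:3,:3])[0],T[:3,3],k,d)[0][:,0]
E
python3 - <<'E'
from h import *
np.set_printoptions(precision=1,suppress=True)
t=lambda X,Y:((X+.5)/5-.5+250,(Y+.5)/5-.5+180)
s=lambda X,Y:((X+.5)/5-.5+270,(Y+.5)/5-.5+190)
for nm,a,b in [("ball",(477,199),(120,183)),("gripin",(217,346),(372,137)),("gripout",(498,397),(153,75)),("pivot",(130,222),(435,200)),("bend",(200,205),(370,226))]:
    print(nm,tri(t(*a),s(*b)),atz("top",t(*a),200),atz("scene",s(*b),200))
E
```

```text
ball (array([514.9, -58.4, 199.8]), np.float64(1.7478427300955475)) [515.1 -59.2 200. ] [515.  -57.4 200. ]
gripin (array([453.2,  44.6, 202.6]), np.float64(0.11559571264963019)) [453.5  44.8 200. ] [450.1  43.9 200. ]
gripout (array([434.8, -68. , 199.5]), np.float64(0.524470526863)) [434.8 -68.2 200. ] [435.4 -67.5 200. ]
pivot (array([500.8,  82.1, 213.4]), np.float64(4.187161679850739)) [503.4  81.  200. ] [485.   81.7 200. ]
bend (array([510.4,  55.3, 199.4]), np.float64(4.995199706325429)) [510.8  52.8 200. ] [510.6  57.9 200. ]
```

```bash
cat >> h.py <<'E'
def plan(P,Yaw,sgn=1):
    """shift in tool axes and rotvec for tool down, tool y at world yaw"""
    s=r.sense(); R0=R.from_euler('xyz',s["tcp_rot"]).as_matrix()
    x=np.array([0,0,-1.]); y=sgn*np.array([np.cos(Yaw),np.sin(Yaw),0]); R1=np.c_[x,y,np.cross(x,y)]
    return R0.T@(np.array(P)-s["eef_pos"]), np.degrees(R.from_matrix(R0.T@R1).as_rotvec())
E
python3 - <<'E'
from h import *
np.set_printoptions(precision=2,suppress=True)
print(R.from_euler('xyz',r.sense()["tcp_rot"]).as_matrix())
for s in (1,-1): print(plan([548,-28,430],-.1,s))
t=lambda X,Y:((X+.5)/5-.5+250,(Y+.5)/5-.5+180)
for p in [(205,203),(300,199),(400,196),(420,197)]: print(atz("top",t(*p),204))
E
```

```text
[[-0.    0.27  0.96]
 [-0.    0.96 -0.27]
 [-1.   -0.   -0.  ]]
(array([-198.75, -503.59,  535.17]), array([80.04,  0.05,  0.06]))
(array([-198.75, -503.59,  535.17]), array([-99.96,  -0.07,   0.05]))
[510.99  50.67 204.  ]
[513.24  12.41 204.  ]
[515.13 -27.87 204.  ]
[514.85 -35.94 204.  ]
```

Emit:
{"name": "drive_tool", "arguments": {
  "rows": [-60, 0, 0, 0, 0, 0, 0, -120, 0, 0, 0, 0, 0, 0, -170, 0, 0, 0, 0, 0, 0, -200, -20, 21, 3, 0, 0, 0, -200, -60, 64, 9.5, 0, 0, 0, -200, -100, 106, 16, 0, 0, 0, -200, -140, 149, 22, 0, 0, 0, -200, -180, 191, 28.5, 0, 0, 0, -200, -220, 234, 35, 0, 0, 0, -200, -260, 276, 41, 0, 0, 0]
}}

```text
clock: 1.35
eef_pos: [364.9, 274.8, 430.8]
tcp_rot: [-0.828, 1.569, -1.82]
contact_force: [1.5, 0.1, -1.0]
opening: -0.0
```

Run:
```python
from h import *
np.set_printoptions(precision=2,suppress=True)
s=r.sense();print(s)
print(plan([550,-28,400],-.1,1))
```

```text
{'clock': 1.35, 'qpos': array([ 0.64, -0.06,  1.69, -0.  ,  1.51,  0.06]), 'qvel': array([-0.99, -0.13,  0.13, -0.  ,  0.  , -0.15]), 'joint_efforts': array([  8.71, -35.6 , -38.75,   0.11,   0.35,   0.34]), 'eef_pos': array([364.87, 274.78, 430.78]), 'tcp_rot': array([-0.83,  1.57, -1.82]), 'contact_force': array([ 1.46,  0.14, -0.98]), 'wrist_torque': array([ 0.02, -0.01,  0.02]), 'opening': -0.00029512191918479666}
(array([ 31.12, -10.35, 354.71]), array([38.85,  0.07,  0.04]))
```

Emit:
{"name": "drive_tool", "arguments": {
  "rows": [0, -1, 50, 6, 0, 0, 0, 0, -3, 100, 11, 0, 0, 0, 0, -4, 150, 17, 0, 0, 0, 0, -6, 200, 22, 0, 0, 0, 0, -7, 250, 28, 0, 0, 0, 10, -9, 300, 33, 0, 0, 0, 20, -10, 340, 38, 0, 0, 0, 30, -10, 355, 39, 0, 0, 0, 30, -10, 355, 39, 0, 0, 0]
}}

```text
clock: 2.48
eef_pos: [550.0, -28.2, 399.8]
tcp_rot: [-1.187, 1.568, -2.86]
contact_force: [-0.1, 0.7, 0.5]
opening: -0.001
```

Run:
```python
from h import *
np.set_printoptions(precision=2,suppress=True)
s=r.sense();print(s["eef_pos"],s["qpos"],s["contact_force"])
print(plan([552,-28,185],-.1,1))
cv2.imwrite("pics/t2.png",grab_frame("top")[:,:,::-1]); cv2.imwrite("pics/s2.png",grab_frame("scene")[:,:,::-1])
```

```text
[550.01 -28.19 399.83] [-0.05  0.12  1.57 -0.    1.46  0.05] [-0.12  0.74  0.52]
(array([214.82,   2.56,  -0.64]), array([-0.16,  0.06,  0.16]))
```

View pics/s2.png

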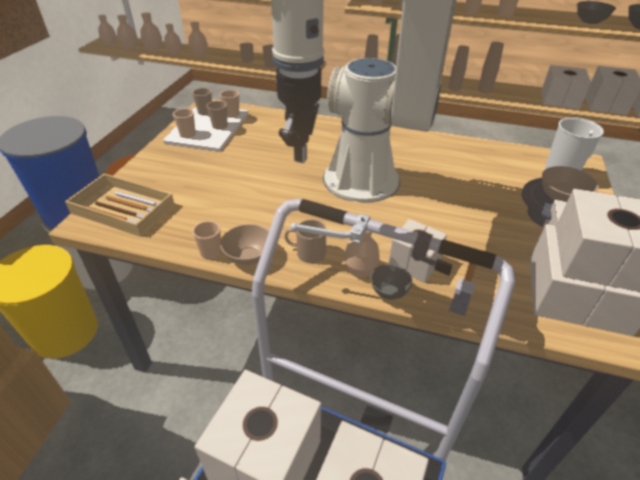

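View pics/t2.png

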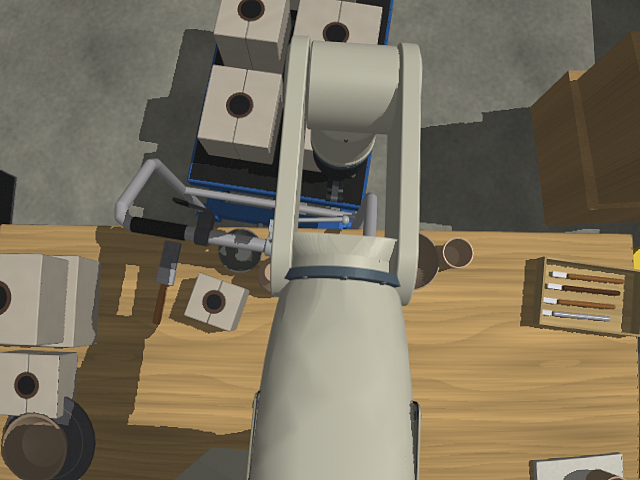

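The scene picture shows the shut fingertips at about (300,160), in mid-air, with all the pots undisturbed. The arm hides the lever from the top camera. I'll lower the fingers beyond the face.

Emit:
{"name": "drive_tool", "arguments": {
  "rows": [50, 2, 0, 0, 0, 0, 0, 100, 2, 0, 0, 0, 0, 0, 140, 2, 0, 0, 0, 0, 0, 170, 2, 0, 0, 0, 0, 0, 195, 2, 0, 0, 0, 0, 0, 215, 2, 0, 0, 0, 0, 0, 215, 2, 0, 0, 0, 0, 0]
}}

```text
clock: 3.45
eef_pos: [550.8, -26.2, 185.8]
tcp_rot: [-1.297, 1.568, -2.967]
contact_force: [0.3, 0.4, 0.4]
opening: 0.002
```

Run:
```python
from h import *
np.set_printoptions(precision=2,suppress=True)
s=r.sense();print(s["eef_pos"],s["qpos"],s["contact_force"])
a=grab_frame("scene")[:,:,::-1];cv2.imwrite("pics/s3.png",cv2.resize(a[150:290,240:420],None,fx=4,fy=4,interpolation=cv2.INTER_CUBIC))
print(proj("scene",[s["eef_pos"]]))
```

```text
[550.83 -26.22 185.76] [-0.05  0.29  1.83 -0.    1.02  0.05] [0.29 0.43 0.37]
[[302.01 243.87]]
```

View pics/s3.png

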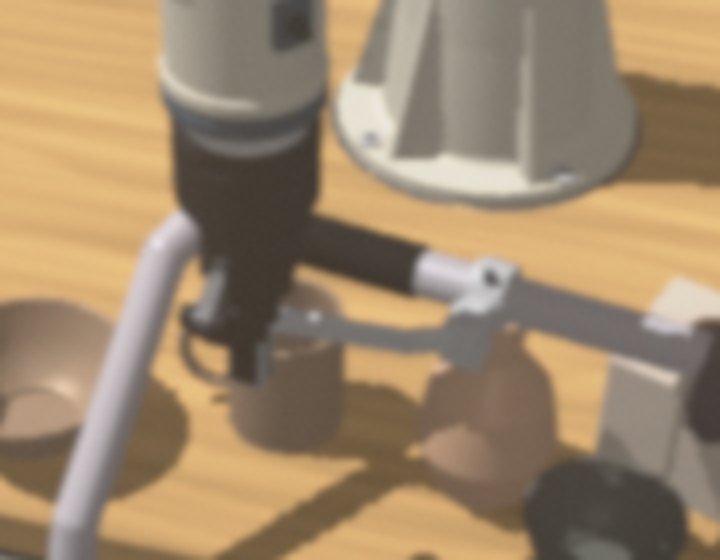

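The fingertips hang just beyond the blade, at zoomed (250,380), between the face point and the ball. Nothing is being touched.

Emit:
{"name": "drive_tool", "arguments": {
  "rows": [2, -6, 0, 0, 0, 0, 0, 3, -11, 0, 0, 0, 0, 0, 3, -14, 0, 0, 0, 0, 0, 3, -17, 0, 0, 0, 0, 0, 3, -20, 0, 0, 0, 0, 0, 3, -22, 0, 0, 0, 0, 0, 3, -24, 0, 0, 0, 0, 0, 3, -24, 0, 0, 0, 0, 0]
}}

```text
clock: 4.5
eef_pos: [528.0, -24.2, 184.0]
tcp_rot: [-0.109, 1.57, -1.779]
contact_force: [2.3, -2.5, -0.2]
opening: 0.002
```

Run:
```python
from h import *
np.set_printoptions(precision=2,suppress=True)
s=r.sense();print(s["eef_pos"],s["contact_force"])
a=grab_frame("scene")[:,:,::-1];cv2.imwrite("pics/s4.png",cv2.resize(a[150:290,240:420],None,fx=4,fy=4,interpolation=cv2.INTER_CUBIC))
```

```text
[528.04 -24.21 183.99] [ 2.28 -2.51 -0.23]
```

View pics/s4.png

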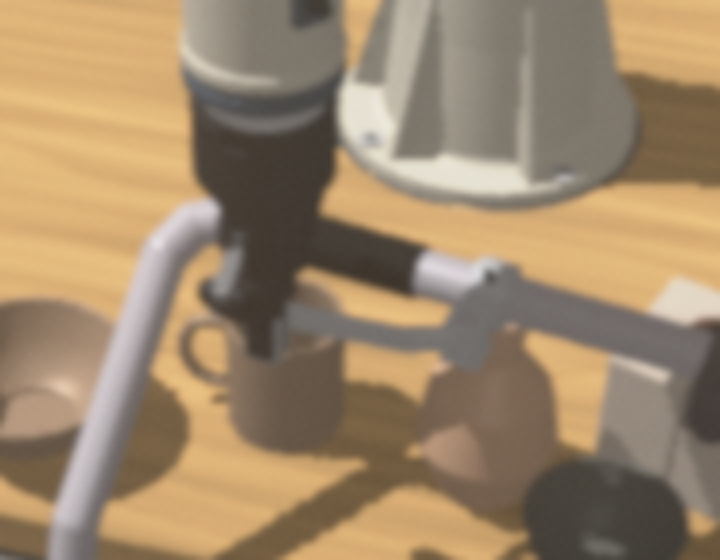

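Emit:
{"name": "drive_tool", "arguments": {
  "rows": [0, -3, 0, 0, 0, 0, 0, 0, -6, 0, 0, 0, 0, 0, 0, -9, 0, 0, 0, 0, 0, 0, -10, 0, 0, 0, 0, 0, 0, -10, 0, 0, 0, 0, 0]
}}

```text
clock: 5.18
eef_pos: [518.3, -23.4, 184.1]
tcp_rot: [0.499, 1.569, -1.171]
contact_force: [3.8, -4.5, -1.1]
opening: 0.001
```

Run:
```python
from h import *
np.set_printoptions(precision=2,suppress=True)
s=r.sense();print(s["eef_pos"],s["contact_force"])
```

```text
[518.25 -23.43 184.06] [ 3.83 -4.52 -1.14]
```

Run:
```python
from h import *
np.set_printoptions(precision=3,suppress=True)
for i in range(2):
    s=r.sense();print(s["contact_force"],s["wrist_torque"],s["eef_pos"])
    a=grab_frame("scene")[:,:,::-1]
cv2.imwrite("pics/s5.png",cv2.resize(a[180:260,260:380],None,fx=6,fy=6,interpolation=cv2.INTER_CUBIC))
b=grab_frame("top")[:,:,::-1];cv2.imwrite("pics/t5.png",cv2.resize(b[170:290,240:400],None,fx=5,fy=5,interpolation=cv2.INTER_CUBIC))
```

```text
[ 3.832 -4.52  -1.14 ] [-0.565 -0.692  0.073] [518.252 -23.433 184.056]
[ 4.716 -4.302 -0.341] [-0.59  -0.704 -0.02 ] [518.293 -23.439 184.065]
```

View pics/s5.png

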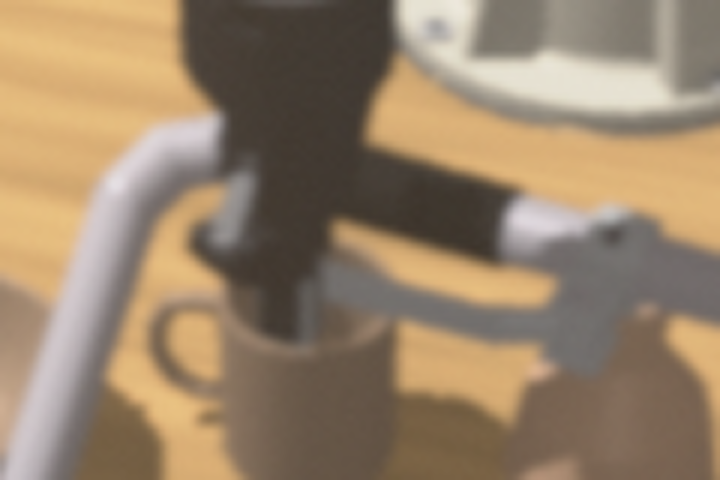

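View pics/t5.png

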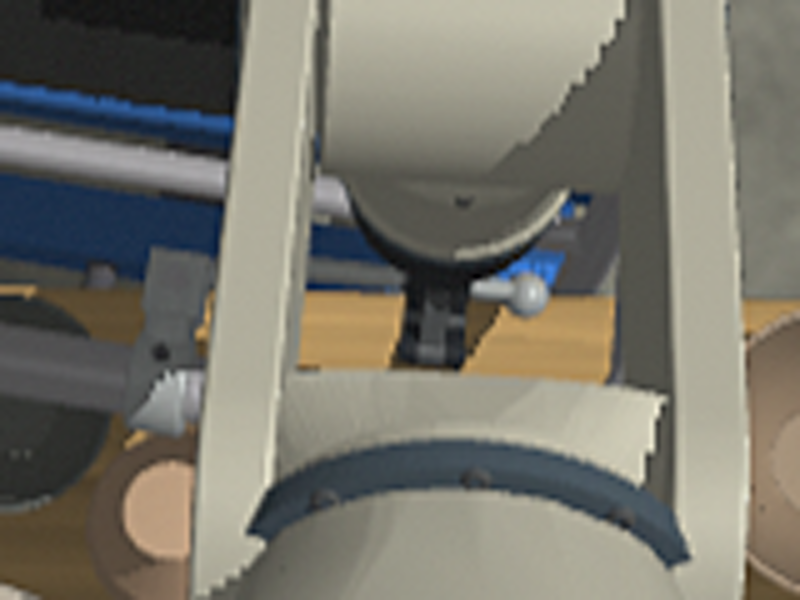

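Run:
```python
from h import *
from scipy.optimize import least_squares
np.set_printoptions(precision=2,suppress=True)
s=r.sense();T=s["eef_pos"]; yv=np.array([.995,-.1,0]); zv=np.array([-.1,-.995,0])
u=lambda X,Y:np.array([(X+.5)/6-.5+260,(Y+.5)/6-.5+180])
t=lambda X,Y:((X+.5)/5-.5+240,(Y+.5)/5-.5+170)
for nm,p in [("knuckle low tip",(215,265)),("knuckle left",(195,240)),("tip",(265,335))]:
  for w in (0,11):
    f=lambda q:proj("scene",[T+q[0]*yv+[0,0,q[1]]+w*zv])[0]-u(*p)
    print(nm,w,least_squares(f,[30,40]).x)
for z in (200,): print("ball",atz("top",t(530,295),z))
for z in (220,240): print("inner knuckle",atz("top",t(430,365),z))
```

```text
knuckle low tip 0 [62.48 83.41]
knuckle low tip 11 [39.17 61.5 ]
knuckle left 0 [ 77.37 106.  ]
knuckle left 11 [54.61 84.91]
tip 0 [21.38 17.34]
tip 11 [-3.42 -6.97]
ball [496.31 -60.53 200.  ]
inner knuckle [464.44 -19.93 220.  ]
inner knuckle [461.74 -19.36 240.  ]
```

The top picture shows the ball at zoomed (530,295), which is x=496. It has come in 18.6 mm of about 39, so the lever is near 0.135 rad. The -y force is friction from my straight path, so I'll ease it sideways and go on.

Emit:
{"name": "drive_tool", "arguments": {
  "rows": [0, -1, 1.5, 0, 0, 0, 0, 0, -3, 2, 0, 0, 0, 0, 0, -5, 2, 0, 0, 0, 0, 0, -7, 2, 0, 0, 0, 0, 0, -9, 2, 0, 0, 0, 0, 0, -11, 2, 0, 0, 0, 0, 0, -11, 2, 0, 0, 0, 0]
}}

```text
clock: 6.2
eef_pos: [507.8, -24.4, 184.3]
tcp_rot: [1.173, 1.568, -0.497]
contact_force: [5.0, -1.5, -1.5]
opening: 0.002
```

```bash
cat > look.py <<'E'
import sys
from h import *
np.set_printoptions(precision=2,suppress=True)
s=r.sense();print(s["clock"],s["eef_pos"],s["contact_force"],s["opening"])
b=grab_frame("top")[:,:,::-1];cv2.imwrite(f"pics/t{sys.argv[1]}.png",cv2.resize(b[170:290,240:400],None,fx=5,fy=5,interpolation=cv2.INTER_CUBIC))
E
python3 look.py 6
```

```text
6.2 [507.78 -24.36 184.28] [ 5.02 -1.5  -1.53] 0.001984054309353045
```

View pics/t6.png

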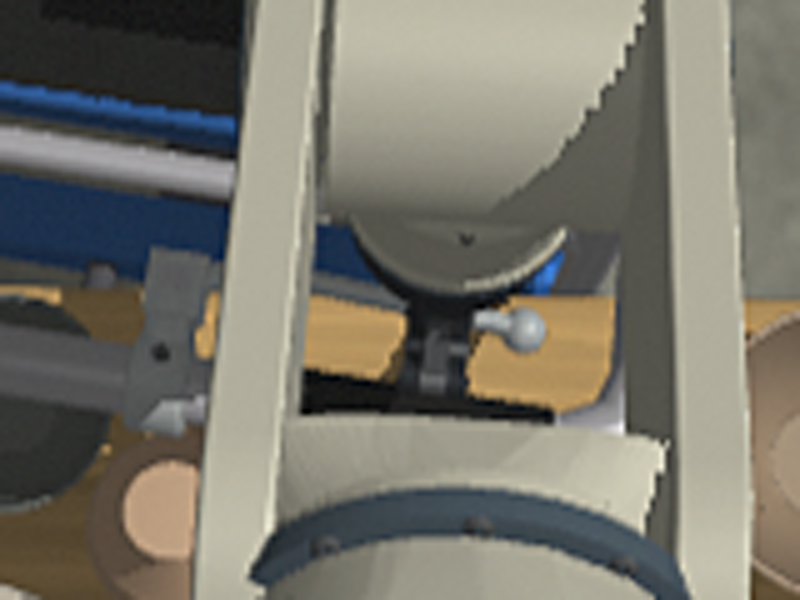

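The ball is now at (523,330) and the sideways force has gone. About 4 mm remains to the expected stop, so I'll creep.

Emit:
{"name": "drive_tool", "arguments": {
  "rows": [0, -1, 0.4, 0, 0, 0, 0, 0, -2, 0.4, 0, 0, 0, 0, 0, -3, 0.4, 0, 0, 0, 0, 0, -3, 0.4, 0, 0, 0, 0]
}}

```text
clock: 6.75
eef_pos: [505.5, -24.3, 184.4]
tcp_rot: [1.446, 1.567, -0.224]
contact_force: [7.6, -0.6, -4.0]
opening: 0.0
```

Emit:
{"name": "drive_tool", "arguments": {
  "rows": [0, -0.7, 0, 0, 0, 0, 0, 0, -1, 0, 0, 0, 0, 0, 0, -1, 0, 0, 0, 0, 0]
}}

```text
clock: 7.12
eef_pos: [505.1, -24.2, 184.4]
tcp_rot: [1.505, 1.565, -0.165]
contact_force: [7.2, -0.8, -3.6]
opening: -0.004
```

Emit:
{"name": "drive_tool", "arguments": {
  "rows": [0, -1, 0, 0, 0, 0, 0, 0, -1.5, 0, 0, 0, 0, 0, 0, -1.5, 0, 0, 0, 0, 0]
}}

```text
clock: 7.5
eef_pos: [504.3, -24.1, 184.4]
tcp_rot: [1.529, 1.563, -0.141]
contact_force: [7.3, -1.6, -2.9]
opening: -0.002
```

```bash
python3 look.py 7
```

```text
7.5 [504.33 -24.1  184.44] [ 7.25 -1.56 -2.87] -0.0016115341929816734
```

View pics/t7.png

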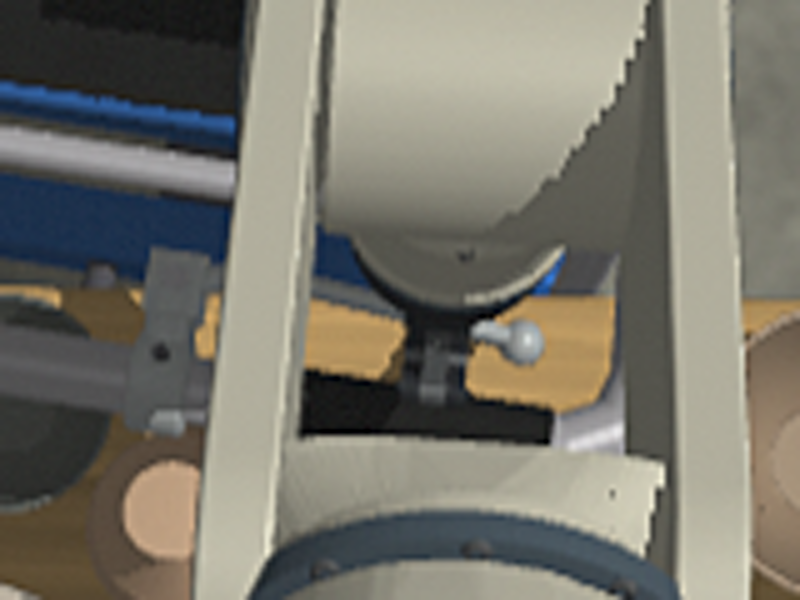

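Run:
```python
from h import *
np.set_printoptions(precision=1,suppress=True)
t=lambda X,Y:((X+.5)/5-.5+240,(Y+.5)/5-.5+170)
for p in [(530,295),(523,330),(523,343)]: print(atz("top",t(*p),200))
```

```text
[496.3 -60.5 200. ]
[482.  -57.8 200. ]
[476.7 -57.8 200. ]
```

Emit:
{"name": "drive_tool", "arguments": {
  "rows": [0, -1, 0, 0, 0, 0, 0, 0, -1.5, 0, 0, 0, 0, 0, 0, -1.5, 0, 0, 0, 0, 0]
}}

```text
clock: 7.92
eef_pos: [503.6, -24.0, 184.5]
tcp_rot: [1.54, 1.561, -0.131]
contact_force: [6.5, -1.8, -3.9]
opening: 0.002
```

Emit:
{"name": "drive_tool", "arguments": {
  "rows": [0, -1.5, 0, 0, 0, 0, 0, 0, -2, 0, 0, 0, 0, 0, 0, -2, 0, 0, 0, 0, 0]
}}

```text
clock: 8.3
eef_pos: [503.1, -24.0, 184.6]
tcp_rot: [1.552, 1.558, -0.118]
contact_force: [10.6, -2.3, -6.7]
opening: 0.003
```

```bash
python3 look.py 8; python3 -c "
from h import *
np.set_printoptions(precision=4,suppress=True)
s=r.sense();print(s['wrist_torque'],s['qpos']);print(R.from_euler('xyz',s['tcp_rot']).as_matrix())"
```

```text
8.3 [503.07 -24.   184.62] [10.57 -2.3  -6.73] 0.0031018509551554193
[-0.4188 -1.6261 -0.0527] [-0.05    0.2122  1.9445 -0.001   0.9718  0.0503]
[[ 0.013   0.9949 -0.0996]
 [-0.0015 -0.0996 -0.995 ]
 [-0.9999  0.0131  0.0002]]
```

View pics/t8.png

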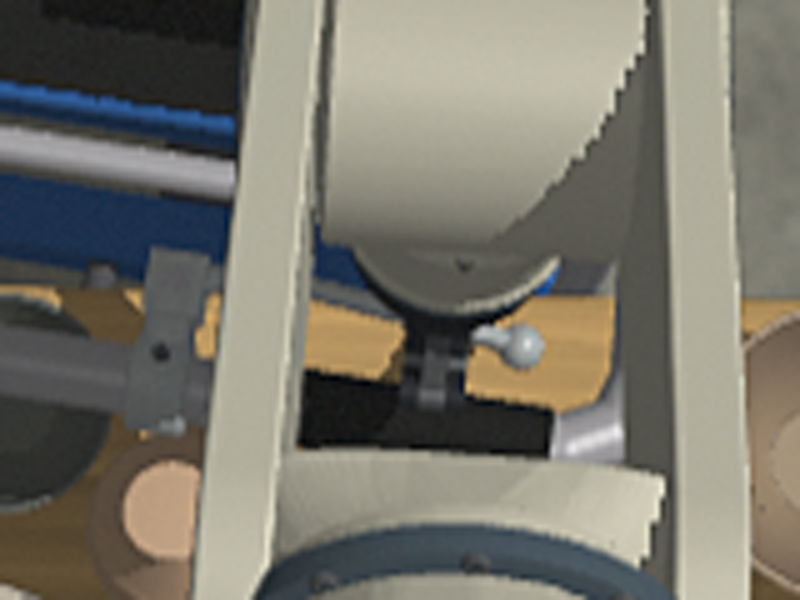

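Emit:
{"name": "drive_tool", "arguments": {
  "rows": [0.5, -1.5, 0, 0, 0, 0, 0, 0.5, -2.2, 0, 0, 0, 0, 0, 0.5, -2.2, 0, 0, 0, 0, 0]
}}

```text
clock: 8.72
eef_pos: [503.0, -24.0, 184.6]
tcp_rot: [1.564, 1.553, -0.107]
contact_force: [12.2, -4.0, -5.7]
opening: 0.002
```

Solid: only 0.1 mm moved while the force rose to 12 N. That is the stop, so now I'll let the lever spring back fully.

```bash
python3 -c "
from h import *
print(plan([552,-28,183],-.1,1))"
```

```text
(array([ 2.50772899, 49.10021305, -0.92853373]), array([ 0.00450813,  0.00747141, -1.03278281]))
```

Emit:
{"name": "drive_tool", "arguments": {
  "rows": [0.5, 4, 0, 0, 0, 0, 0, 1, 10, -0.5, 0, 0, -0.5, 0, 2, 16, -0.5, 0, 0, -1, 0, 2, 23, -1, 0, 0, -1, 0, 2, 30, -1, 0, 0, -1, 0, 2, 38, -1, 0, 0, -1, 0, 2, 45, -1, 0, 0, -1, 0, 2, 49, -1, 0, 0, -1, 0, 2, 49, -1, 0, 0, -1, 0, 2, 49, -1, 0, 0, -1, 0]
}}

```text
clock: 9.98
eef_pos: [551.6, -27.9, 183.4]
tcp_rot: [0.663, 1.571, -1.008]
contact_force: [0.2, -0.4, 0.4]
opening: 0.001
```

```bash
python3 look.py 9
```

```text
9.975 [551.62 -27.91 183.41] [ 0.17 -0.38  0.37] 0.0010093724663765634
```

View pics/t9.png

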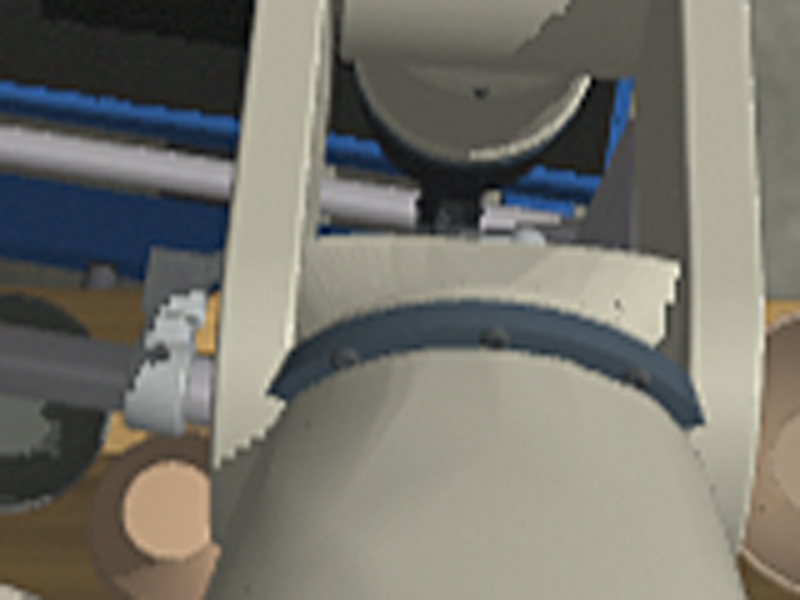

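The top edge of the ball is back at (527,232), its original place (it would be about 229). With zero force, the lever is fully out. Now the second push, following the arc.

Emit:
{"name": "drive_tool", "arguments": {
  "rows": [0, -8, 1, 0, 0, 0, 0, 0, -14, 1.5, 0, 0, 0, 0, 0, -19, 2, 0, 0, 0, 0, 0, -23, 2.5, 0, 0, 0, 0, 0, -27, 3, 0, 0, 0, 0, 0, -31, 3.5, 0, 0, 0, 0, 0, -35, 4, 0, 0, 0, 0, 0, -39, 4, 0, 0, 0, 0, 0, -43, 4, 0, 0, 0, 0, 0, -45, 4, 0, 0, 0, 0]
}}

```text
clock: 11.28
eef_pos: [507.4, -28.1, 183.9]
tcp_rot: [1.181, 1.568, -0.489]
contact_force: [6.0, -6.7, -0.4]
opening: 0.003
```

Emit:
{"name": "drive_tool", "arguments": {
  "rows": [0, -1, 0, 0, 0, 0, 0, 0, -2, 0, 0, 0, 0, 0, 0, -2.5, 0, 0, 0, 0, 0, 0, -2.5, 0, 0, 0, 0, 0]
}}

```text
clock: 11.78
eef_pos: [505.9, -28.1, 184.1]
tcp_rot: [1.294, 1.565, -0.376]
contact_force: [5.5, -3.4, -2.9]
opening: 0.001
```

Emit:
{"name": "drive_tool", "arguments": {
  "rows": [0, -1, 0.5, 0, 0, 0, 0, 0, -2, 0.7, 0, 0, 0, 0, 0, -2.5, 0.7, 0, 0, 0, 0, 0, -2.5, 0.7, 0, 0, 0, 0]
}}

```text
clock: 12.28
eef_pos: [504.3, -28.3, 184.3]
tcp_rot: [1.488, 1.563, -0.183]
contact_force: [6.4, 0.4, -2.9]
opening: -0.001
```

Emit:
{"name": "drive_tool", "arguments": {
  "rows": [0, -1, 0, 0, 0, 0, 0, 0, -2, 0, 0, 0, 0, 0, 0, -2.5, 0, 0, 0, 0, 0, 0, -2.5, 0, 0, 0, 0, 0]
}}

```text
clock: 12.78
eef_pos: [502.8, -28.0, 184.3]
tcp_rot: [1.529, 1.561, -0.141]
contact_force: [6.8, -2.4, -3.8]
opening: 0.002
```

Emit:
{"name": "drive_tool", "arguments": {
  "rows": [0, -1, 0, 0, 0, 0, 0, 0, -2, 0, 0, 0, 0, 0, 0, -2.5, 0, 0, 0, 0, 0, 0, -2.5, 0, 0, 0, 0, 0]
}}

```text
clock: 13.28
eef_pos: [502.1, -27.9, 184.5]
tcp_rot: [1.548, 1.557, -0.123]
contact_force: [9.2, -2.1, -7.1]
opening: -0.001
```

Emit:
{"name": "drive_tool", "arguments": {
  "rows": [0, -1.5, 0, 0, 0, 0, 0, 0, -2.4, 0, 0, 0, 0, 0, 0, -2.4, 0, 0, 0, 0, 0]
}}

```text
clock: 13.65
eef_pos: [502.0, -27.9, 184.8]
tcp_rot: [1.562, 1.552, -0.109]
contact_force: [12.2, -1.9, -7.9]
opening: 0.001
```

```bash
python3 look.py 10
```

```text
13.65 [501.98 -27.91 184.81] [12.17 -1.92 -7.89] 0.0011306020237452344
```

View pics/t10.png

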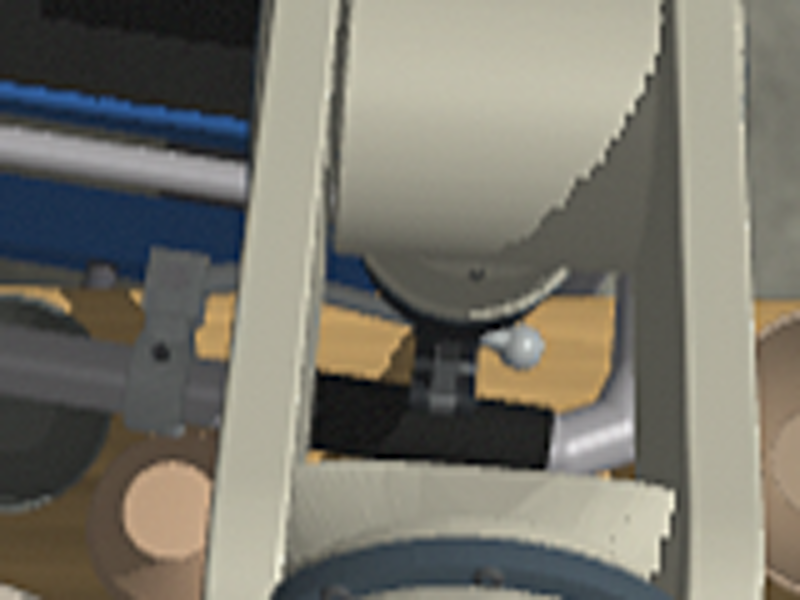

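The ball is at (523,346), exactly where it stood at the first stop, and the tip is solid at 12 N. I'll check that it holds and that the pots are in place, then hand in.

Run:
```python
from h import *
np.set_printoptions(precision=2,suppress=True)
for i in range(6): a=grab_frame("scene")
s=r.sense();print(s["clock"],s["eef_pos"],s["contact_force"],s["qvel"])
cv2.imwrite("pics/s11.png",a[:,:,::-1])
```

```text
14.0 [501.97 -27.93 184.79] [11.93 -2.1  -8.12] [-0. -0. -0.  0.  0. -0.]
```

View pics/s11.png

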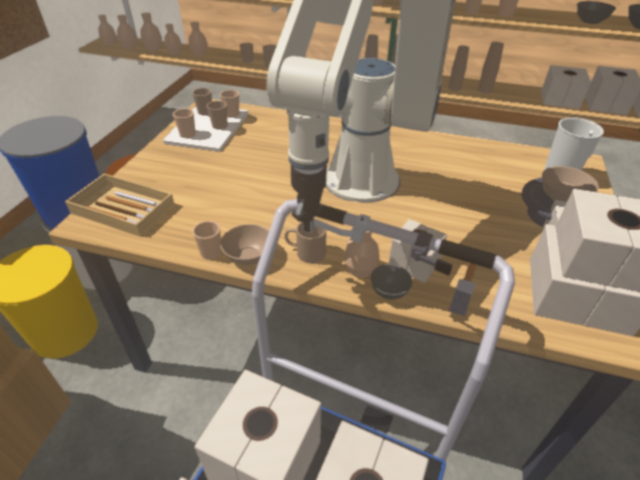

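The pots are where they stood at the start: cup (207,240), bowl (246,243), mug (311,242), vase (362,255). The arm is still and holding about 12 N.

```bash
python3 -c "
from rig import sign_off
print(sign_off())"
```

```text
the job is handed in; nothing more can be done
None
```

The brake check is done. I pushed the long lever to its stop with the backs of the shut fingers, let it spring fully out, then pushed it in again. It is being held against its stop now, ready for you to measure the gap.

- **Stop reached:** both pushes ended solid, with about 12 N along the push direction and only 0.1 mm of movement on the last 2 mm or so commanded. The ball was at the same spot in the top picture both times, about where I worked the stop should be.
- **Spring-back:** between the pushes the force read zero. The edge of the ball was within a pixel of where it started, but the arm hid most of the ball.
- **Side loads:** rubbing on the lever gave up to about 7 N sideways during the strokes and about 8 N downward on the tool at the end.
- **Bar and grips:** the gripper's knuckles hang over the right-hand grip. I estimated their clearance from the pictures as at least 15 mm rather than measuring it, and no force reading suggested contact.
- **Everything else:** the final picture shows the pots where they stood at the start. I never went near the lowering lever. The job took 14 s.

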